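# Warm the jar: load the empty well and set its slider

### The job

First take the glass jar with the green lid off the turntable and set it down, without dropping it, upright in the warmer's empty well, the one with only a flat steel disc in it. Then, with the jar standing there released, slide the wooden slider bar in front of that same well along its track until its pointer lines up with the brass marker clip beside the track. Leave the other slider, both brass clips, the pot and the sauce dish on the turntable where they are.

Things in the scene. Friction and masses are not known exactly. Their poses are not given: they have to be found in the camera images.
- jar: closed screw-top glass jar with a green lid, upright cylinder about 64 mm in diameter and 120 mm tall, about 0.35 kg, standing on the turntable; origin at the centre of its underside, z up
- warmer: fixed food warmer, steel box 260 mm deep (x), 486 mm wide (y), top face 60 mm high (dark wooden end cheeks 66 mm high); origin at the centre of its underside; x points away from the operator's edge, y along the two slider tracks. Two round wells 88 mm in diameter and 30 mm deep lie in its far half, a slider track in front of each in its near half
- disc: loose flat steel disc, 80 mm in diameter, 6 mm thick, lying on the floor of the empty well (left or right), so the floor for the jar is 24 mm below the warmer's top; origin at the centre of its underside
- pot: small lidded steel pot, 86 mm in diameter, 102 mm tall with its wooden knob, standing in the other well; stays there; origin at the centre of its underside
- left_well (a point): centre of the mouth of the left (+y) well, level with the warmer's top
- right_well (a point): centre of the mouth of the right (-y) well, level with the warmer's top
- left_grip (a point): centre of the left slider's wooden bar: 64 mm along the warmer's x, 18 mm along y, 30 mm tall (14 to 44 mm above the warmer's top). Slides along the warmer's y on a 110 mm track, about 2 N friction, stays where left. A thin steel pointer on its centre line at its far end points at the marker. Axes as the warmer's
- right_grip (a point): the same for the right slider
- left_marker (a point): brass marker clip, 14 mm wide along y, 19 mm tall, 58 mm beyond (+x of) the left bar's lane; this point is on its centre line, 10 mm above the warmer's top. The slider is set when the bar's centre is level with it along the warmer's y. Stiff, must stay. Axes as the warmer's
- right_marker (a point): the same for the right slider
- turntable: low round bamboo turntable, 250 mm in diameter, top 30 mm high, turns with slight friction; fixed foot; origin at the centre of its underside
- dish_a: white ceramic sauce dish, 76 mm across, 26 mm high, on the turntable behind the jar (+y); stays there; origin under its centre
Things that resemble listed ones, but are neither listed nor needed, are in the scene too. Leave any blue, pink or red look-alike of the jar alone.

How it is judged:
By the outcome, as a careful person would: the job done as asked, in the order asked, and still so for the second after the job is handed in, with the robot touching nothing.
It also fails if it takes over 48 s, if anything falls off the work surface, if the arm or the gripper's body presses on something with over 40 N, if the wrist force passes 120 N, or if a joint passes its speed limit or range.

### The arm

A 6-joint arm with a two-finger parallel gripper is mounted at the origin on the work surface. World frame = base frame: x ahead of the robot, y to its left, z up, the work surface at z = 0. Lengths are in m, angles in degrees, forces in N, time in s.
With the tool pointing down it reaches from about 0.25 to 0.725 m from the base axis. Payload 9.7 kg.
Tool frame: the origin (TCP) lies midway between the tips of the shut fingers; the grasp point (between the pads) lies 19 mm behind it; z points along the fingers, y is the line along which they close (so a half turn about z gives the same grasp; the last joint's range is limited). The gripper opens to 85 mm and grips with 20 to 120 N. Pads are 22 mm wide; open, the fingers measure 114 mm over their backs; the gripper's body (76 mm by 85 mm) begins 54 mm behind the grasp point. The pads swing forward as they close: fully open they stand 13 mm farther back than shut.
Start: joints at [0, 4.979, 10.078, 95.1, 0, 90], TCP at [0.55, -0, 0.231] pointing down, gripper open.
Joint ranges: [-179.16, 179.16], [-48.56, 103.87], [-65.8, 70.77], [-126.05, 130.52], [-82.76, 87.17], [-180, 180]. Speed limits (degrees/s): [127.2, 127.2, 147.25, 180, 180, 180].

### API

Orientations are given as [roll, pitch, yaw] about the fixed x, y, z axes, in that order (R = Rz(yaw) Ry(pitch) Rx(roll)).
In Python, from workcell import readout, imaging, bot, spotter gives the robot as it stands.
- The arm moves only by the shell command python3 -m jog 'ROWS' [FORCE]. ROWS is JSON, a list of rows, each an object with "rotation": the turn, a rotation vector about the world's x, y, z in degrees, a list of three; "translation": the shift along the world's x, y, z in mm, a list of three; "grip": the finger opening in mm, from 0 to 85.4. In form: [{"rotation": [wx, wy, wz], "translation": [dx, dy, dz], "grip": grip}, ...]. A call has 1 to 20 rows; each row is the pose to reach, as a shift and turn from the pose commanded when the call began; what a row does not reach only later rows make up. A row lasts 1/10 s, in which the tool goes at most 50 mm and 8.59 degrees, less where a joint would pass 70% of its speed; a pose out of reach is approached as far as the arm can. A call with a gripper value outside its range is refused whole. The fingers move at their own pace and stop on an object; FORCE is the grip in N (left out, the last holds). Time passes only in rows, so rows that repeat a pose let the fingers close. It gives the time, the measured TCP pose, the force, the opening and the grip force at its end, in the units of the state.
- readout.get_obs(): the state, without advancing time (a new reading comes with each control period).
- imaging.camera(name): name is "scene" or "side" or "wrist"; returns (picture, depth): 420x560x3 uint8, red, green, blue; 420x560 float32, m along the optical axis (not along the pixel's ray), 0 where there is no reading.
- imaging.camera_info(name): a dict with "vertical_fov" (degrees; the focal length in pixels is half the picture's height over the tangent of half this angle, whatever the lens; pixels are square), "cx", "cy" (the principal point, pixels), "k1" (the pictures are not rectified: a ray, as slopes to the right and down, at radius r is drawn at 1 + k1 r^2 times it, then the intrinsics apply), "extrinsics" (4x4, takes a point from camera to world coordinates); the wrist camera has in their place "tool_from_camera" (4x4, takes a point from camera to tool coordinates, whose origin is the TCP and whose axes are the flange's). Camera axes: x right, y down, z forward; pixel columns grow to the right and rows downward; lengths in m; the calibration is good to about 2 mm. A picture is of the moment at which its call begins: read the wrist's pose just before it. camera_info takes no time and is no camera call.
- bot.job_done(): hands the job in; it is judged then, once.
Trained networks look in the newest picture that a camera, given by its name, has taken for a name from the list of things; names that differ only in an ending like _2 or _b are one class to them, and where a whole thing is asked for, a point or a joint stands for the part that bears it (a point fixed in the world has none). Each returns a list of dicts, best first, with "confidence" (0 to 1); they miss things now and then, are a little off and sometimes report something else, mostly with a low value. They report only what shows in the picture. A call takes as long as a camera call. They do not tell look-alikes from the thing itself.
- spotter.spot_in(camera, target): "box" ([centre column, centre row, width, height] in pixels, round what is visible of it).
- spotter.mark_of(camera, target): "uv" ([column, row] in pixels: a listed point, or the origin of a listed thing).
The state is a dict: "time": time; "q": joint angles; "qd": joint speeds; "joint_efforts": joint torques, N m; "ee_pos": TCP position; "tcp_rot": TCP orientation; "wrist_force": force on the tool from outside, world axes, zero at the start; "torque": the same for the moment, N m; "opening": finger opening in m; "grasp_force": force on a finger pad.
Only numpy, scipy, OpenCV 4.12 (cv2) and the standard library are available. Lean on these libraries where they do the work, as an engineer would, in place of code of your own. Each camera call takes 0.05 s, during which the arm holds its last target. There are 200 camera calls.

## Working session

There is one attempt and no reset: what is moved stays moved. The work goes in short steps, Python scripts to look and compute and a shell command to move; the robot and the scene stay as the last step left them, time stands still between calls to the robot, and variables do not carry over. Pictures are saved under pics/ and viewed, at most 10 in all, crops included, and the job is handed in when it is done.

```bash
mkdir -p pics; cat > h.py <<'E'
import numpy as np, cv2
from workcell import readout, imaging, bot, spotter
from scipy.spatial.transform import Rotation as R
def cam(name):
    o=readout.get_obs(); p,d=imaging.camera(name); i=imaging.camera_info(name)
    if name=="wrist":
        T=np.eye(4);T[:3,3]=o["ee_pos"];T[:3,:3]=R.from_euler('xyz',o["tcp_rot"],degrees=True).as_matrix()
        E=T@np.array(i["tool_from_camera"])
    else: E=np.array(i["extrinsics"])
    f=210/np.tan(np.radians(i["vertical_fov"])/2)
    K=np.array([[f,0,i["cx"]],[0,f,i["cy"]],[0,0,1]])
    return p,d,K,np.array([i["k1"],0,0,0,0.]),E
def ray(uv,c):
    _,_,K,D,E=c
    s=cv2.undistortPoints(np.array([[uv]],float),K,D)[0,0]
    return E[:3,:3]@np.array([s[0],s[1],1]),E[:3,3]
def atz(uv,z,c):
    r,o=ray(uv,c); return o+r*(z-o[2])/r[2]
def bydepth(uv,c):
    r,o=ray(uv,c); u,v=int(round(uv[0])),int(round(uv[1])); w=c[1][max(v-1,0):v+2,max(u-1,0):u+2]; w=w[w>0]
    return o+r*np.median(w) if w.size else None
def save(n,p): cv2.imwrite("pics/"+n+".png",cv2.cvtColor(p,cv2.COLOR_RGB2BGR))
E
cat > a.py <<'E'
from h import *
np.set_printoptions(precision=4,suppress=True)
o=readout.get_obs();print(o["time"],o["ee_pos"],o["tcp_rot"])
Z=dict(left_well=.06,right_well=.06,left_grip=.089,right_grip=.089,left_marker=.07,right_marker=.07,jar=.03,turntable=0,dish_a=.03,pot=.03,disc=.03,warmer=0)
for n in("scene","side"):
    c=cam(n);save(n+"0",c[0])
    for t,z in Z.items():
        for m in spotter.mark_of(n,t)[:3]:
            b=bydepth(m["uv"],c) if 0<=m["uv"][0]<560 and 0<=m["uv"][1]<420 else None
            print(n,t,round(m["confidence"],2),np.round(m["uv"],1),atz(m["uv"],z,c),b)
E
python3 a.py
```

```text
0.0 [0.5498 0.     0.2306] [-179.924    -0.0006   89.9967]
scene right_well 0.98 [160.9 245.4] [ 0.6323 -0.2442  0.06  ] [ 0.66   -0.2332  0.0841]
scene left_grip 0.7 [254.6 201.2] [ 0.4906 -0.0415  0.089 ] [ 0.5119 -0.0386  0.1042]
scene right_grip 0.51 [154.9 199. ] [ 0.4912 -0.291   0.089 ] [ 0.5165 -0.2813  0.1071]
scene left_marker 0.4 [286.7 220. ] [0.5376 0.0391 0.07  ] [0.5513 0.0398 0.0805]
scene left_marker 0.2 [253.8 203. ] [ 0.4718 -0.0462  0.07  ] [ 0.5191 -0.0398  0.1041]
scene right_marker 0.39 [182.8 219.2] [ 0.5453 -0.2104  0.07  ] [ 0.5362 -0.2133  0.0629]
scene jar 0.72 [421.  204.7] [0.4052 0.3877 0.03  ] [0.5725 0.3408 0.1492]
scene jar 0.66 [404.2 243.1] [0.5644 0.3203 0.03  ] [0.6094 0.3089 0.0676]
scene jar 0.61 [336.6 204.2] [0.4126 0.1637 0.03  ] [0.4184 0.1632 0.0342]
scene turntable 0.78 [409.3 252.3] [ 0.5629  0.3373 -0.    ] [0.6082 0.3249 0.0394]
scene turntable 0.62 [161.8 251.1] [ 0.5843 -0.2638  0.    ] [ 0.6609 -0.2335  0.0682]
scene dish_a 0.76 [437.2 242.3] [0.5588 0.4014 0.03  ] [0.5667 0.3987 0.0366]
scene pot 0.6 [162.4 253.8] [ 0.6274 -0.2467 
[... 1107 characters left out ...]
 0.83 [311.5 288.3] [0.3839 0.2022 0.03  ] [0.3639 0.2969 0.1192]
side turntable 0.68 [200.4 323.9] [0.5696 0.3374 0.    ] [0.5417 0.38   0.0539]
side dish_a 0.75 [182.6 337.6] [0.5695 0.4014 0.03  ] [0.5665 0.4053 0.0354]
side pot 0.66 [269.1 176.2] [ 0.6272 -0.2329  0.03  ] [ 0.6086 -0.1806  0.0589]
side pot 0.44 [239.1 215.6] [ 0.6282 -0.0025  0.03  ] [0.6094 0.0388 0.0592]
side disc 0.54 [240.4 217.1] [0.6223 0.003  0.03  ] [0.6042 0.043  0.0585]
side warmer 0.64 [277.8 208. ] [ 0.5606 -0.115   0.    ] [ 0.5307 -0.0238  0.0597]
side warmer 0.46 [314.7 158.7] [ 0.541 -0.46   0.   ] [ 0.4994 -0.2747  0.0886]
side warmer 0.42 [272.3 175.4] [ 0.6386 -0.2956  0.    ] [ 0.6021 -0.1898  0.058 ]
```

View pics/scene0.png

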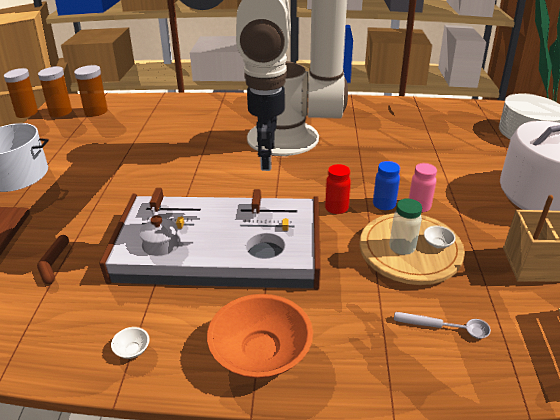

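View pics/side0.png

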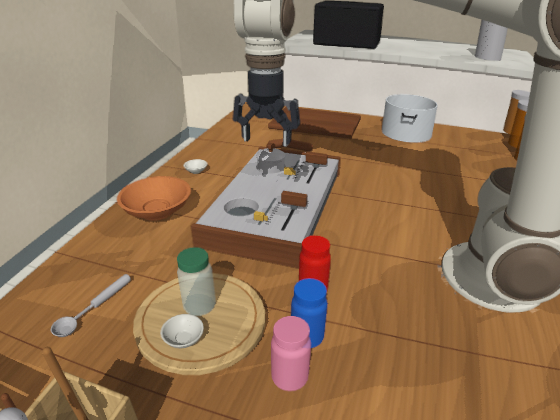

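The scene picture shows the green-lidded jar on the turntable at (406,228) with the dish at (438,238). The empty well is at (265,247), the +y side, with its slider at (256,198) and clip at (286,222). The pot stands in the other well at (157,237).

Jar candidates: green lid (406,228), red (338,188), blue (387,185), pink (423,186). Only the green-lidded one is clear glass and stands on the turntable; I'll confirm that in a crop.

```bash
cat > b.py <<'E'
from h import *
np.set_printoptions(precision=4,suppress=True)
for n in("scene","side"):
    c=cam(n);p,d=c[0],c[1]
    h=cv2.cvtColor(p,cv2.COLOR_RGB2HSV)
    m=cv2.inRange(h,(60,100,30),(90,255,200)); 
    if n=="scene": m[:, :380]=0; m[:,430:]=0; m[:190]=0;m[260:]=0; save("crop0",cv2.resize(p[150:290,310:480],None,fx=4,fy=4,interpolation=cv2.INTER_CUBIC))
    else: m[:, :160]=0; m[:,230:]=0; m[:235]=0;m[300:]=0
    ys,xs=np.nonzero(m); P=np.array([q for q in (bydepth((x,y),c) for x,y in zip(xs,ys)) if q is not None])
    top=P[P[:,2]>np.percentile(P[:,2],95)-.006]
    print(n,len(P),P.min(0),P.max(0),"top",len(top),(top.min(0)+top.max(0))/2,top.mean(0))
    # slider wood bars and brass
    for nm,lo,hi,zr in(("wood",(0,80,20),(15,255,140),(.085,.112)),("brass",(18,120,90),(32,255,255),(.062,.09))):
        m=cv2.inRange(h,lo,hi);ys,xs=np.nonzero(m)
        P=np.array([q for q in (bydepth((x,y),c) for x,y in zip(xs,ys)) if q is not None])
        for s,(a,b) in dict(L=(-.08,.09),R=(-.34,-.17)).items():
            k=(P[:,0]>.44)&(P[:,0]<.6)&(P[:,1]>a)&(P[:,1]<b)&(P[:,2]>zr[0])&(P[:,2]<zr[1])
            if k.sum()>3: Q=P[k]; print(n,nm,s,k.sum(),np.percentile(Q,3,axis=0),np.percentile(Q,97,axis=0),np.median(Q,axis=0))
E
python3 b.py
```

```text
scene 393 [0.5504 0.2858 0.1368] [0.6073 0.3398 0.1526] top 318 [0.578  0.3128 0.1493] [0.5819 0.3123 0.1506]
scene wood L 158 [ 0.4641 -0.0451  0.0874] [ 0.5236 -0.0283  0.1058] [ 0.504  -0.0368  0.1037]
scene wood R 176 [ 0.4679 -0.2925  0.0864] [ 0.5271 -0.2772  0.1065] [ 0.5032 -0.2818  0.1027]
scene brass L 55 [0.5366 0.0312 0.0636] [0.5678 0.0412 0.081 ] [0.5637 0.0365 0.0778]
scene brass R 65 [ 0.5376 -0.2205  0.0643] [ 0.5729 -0.2086  0.0812] [ 0.5628 -0.2131  0.0772]
side 611 [0.5521 0.2893 0.1346] [0.6052 0.3434 0.1511] top 493 [0.5789 0.3164 0.1479] [0.5778 0.3193 0.1489]
side wood L 245 [ 0.4623 -0.0412  0.0855] [ 0.5215 -0.0255  0.1033] [ 0.4905 -0.0273  0.0981]
side wood R 164 [ 0.4662 -0.2866  0.0857] [ 0.526  -0.2736  0.104 ] [ 0.4948 -0.276   0.0975]
side brass L 100 [0.5387 0.034  0.0626] [0.5679 0.0462 0.0787] [0.5542 0.044  0.0722]
side brass R 67 [ 0.5437 -0.2179  0.0627] [ 0.5723 -0.2039  0.0779] [ 0.5593 -0.2068  0.0715]
```

View pics/crop0.png

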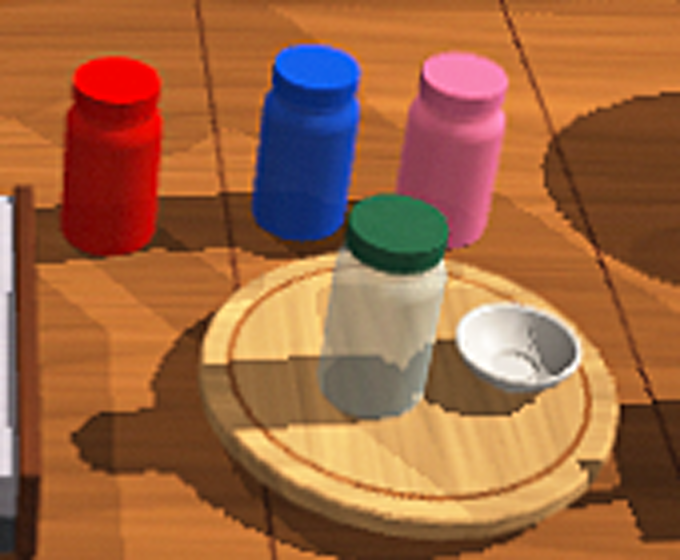

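The crop confirms the clear green-lidded jar (about (385,310) in the crop) standing on the turntable with the dish right beside it at +y. The fingers already close along x, which avoids the dish. I'll take a wrist view of the warmer first, then go above the jar.

```bash
cat > c.py <<'E'
from h import *
np.set_printoptions(precision=4,suppress=True)
c=cam("wrist");save("w0",c[0])
for t,z in dict(left_well=.06,left_grip=.089,left_marker=.07,disc=.03).items():
    for m in spotter.mark_of("wrist",t)[:2]: print(t,round(m["confidence"],2),np.round(m["uv"],1),atz(m["uv"],z,c))
E
python3 c.py
python3 -m jog '[{"rotation":[0,0,0],"translation":[5,40,40],"grip":85},{"rotation":[0,0,0],"translation":[9,85,40],"grip":85},{"rotation":[0,0,0],"translation":[13,130,40],"grip":85},{"rotation":[0,0,0],"translation":[17,175,40],"grip":85},{"rotation":[0,0,0],"translation":[21,220,40],"grip":85},{"rotation":[0,0,0],"translation":[25,265,40],"grip":85},{"rotation":[0,0,0],"translation":[29,300,40],"grip":85},{"rotation":[0,0,0],"translation":[29,315,40],"grip":85},{"rotation":[0,0,0],"translation":[29,315,40],"grip":85},{"rotation":[0,0,0],"translation":[29,315,40],"grip":85},{"rotation":[0,0,0],"translation":[29,315,40],"grip":85}]'
cat > d.py <<'E'
from h import *
np.set_printoptions(precision=4,suppress=True)
c=cam("wrist");p=c[0];save("w1",p)
h=cv2.cvtColor(p,cv2.COLOR_RGB2HSV);m=cv2.inRange(h,(60,100,30),(90,255,200))
n,l,s,ce=cv2.connectedComponentsWithStats(m);k=1+np.argmax(s[1:,4]);print(s[k],ce[k],atz(ce[k],.15,c))
ys,xs=np.nonzero(l==k);P=np.array([q for q in (bydepth((x,y),c) for x,y in zip(xs[::5],ys[::5])) if q is not None]);print(P.min(0),P.max(0),P.mean(0))
E
python3 d.py; ls pics
```

```text
left_grip 0.89 [216.2 224.5] [ 0.4906 -0.0341  0.089 ]
left_marker 0.93 [275.6 147.8] [0.5486 0.0381 0.07  ]
disc 0.87 [339.2 184.2] [ 0.6206 -0.0069  0.03  ]
time: 2.75
ee_pos: [0.5792, 0.3136, 0.2718]
tcp_rot: [180.0, -0.0, 89.9]
wrist_force: [-0.4, 0.1, 1.1]
opening: 0.0848
grasp_force: 0.0
[ 247  163   60   61 2876] [276.6659 193.0289] [0.5789 0.3164 0.15  ]
[0.5536 0.2885 0.1444] [0.6048 0.3425 0.1514] [0.5791 0.3163 0.1504]
crop0.png
scene0.png
side0.png
w0.png
w1.png
```

View pics/w0.png

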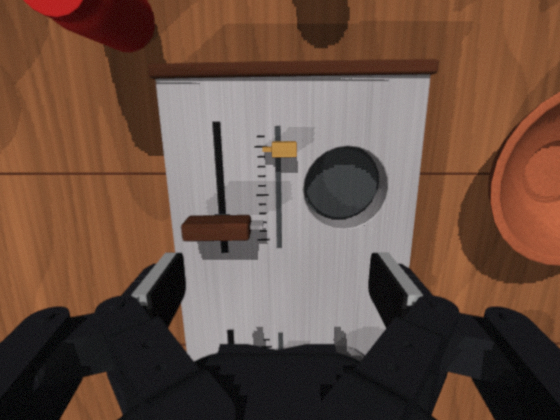

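View pics/w1.png

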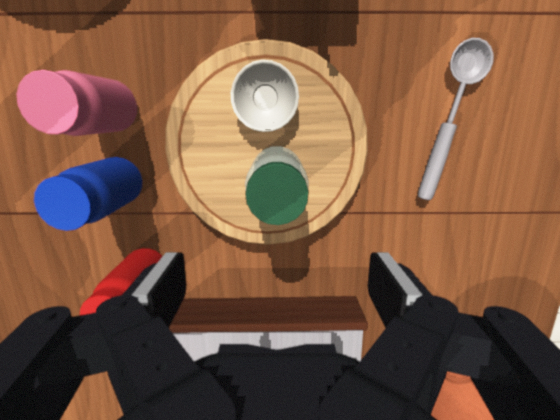

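The wrist views agree: jar lid at (277,193) gives (0.579, 0.316), and its measured top is at 0.150 as expected. In the warmer view the well with the disc is at (341,183), the bar at (216,228) and the clip at (284,149). Descending and gripping.

```bash
python3 -m jog '[{"rotation":[0,0,0],"translation":[0,1,-30],"grip":85},{"rotation":[0,0,0],"translation":[0,2,-65],"grip":85},{"rotation":[0,0,0],"translation":[0,2,-95],"grip":85},{"rotation":[0,0,0],"translation":[0,2,-120],"grip":85},{"rotation":[0,0,0],"translation":[0,2,-145],"grip":85},{"rotation":[0,0,0],"translation":[0,2,-165],"grip":85},{"rotation":[0,0,0],"translation":[0,2,-180],"grip":85},{"rotation":[0,0,0],"translation":[0,2,-185],"grip":85},{"rotation":[0,0,0],"translation":[0,2,-185],"grip":85},{"rotation":[0,0,0],"translation":[0,2,-185],"grip":85}]'
python3 -m jog '[{"rotation":[0,0,0],"translation":[0,0,0],"grip":50},{"rotation":[0,0,0],"translation":[0,0,0],"grip":50},{"rotation":[0,0,0],"translation":[0,0,0],"grip":50},{"rotation":[0,0,0],"translation":[0,0,0],"grip":50},{"rotation":[0,0,0],"translation":[0,0,0],"grip":50},{"rotation":[0,0,0],"translation":[0,0,0],"grip":50},{"rotation":[0,0,0],"translation":[0,0,0],"grip":50},{"rotation":[0,0,0],"translation":[0,0,0],"grip":50}]' 40
```

```text
time: 3.8
ee_pos: [0.5795, 0.317, 0.0876]
tcp_rot: [179.9, -0.0, 90.0]
wrist_force: [0.3, 0.4, -0.1]
opening: 0.0854
grasp_force: 0.0
time: 4.6
ee_pos: [0.5792, 0.3174, 0.088]
tcp_rot: [179.9, -0.1, 90.0]
wrist_force: [-2.3, 0.0, 6.3]
opening: 0.0626
grasp_force: 41.2
```

```bash
python3 -m jog '[{"rotation":[0,0,0],"translation":[0,0,10],"grip":50},{"rotation":[0,0,0],"translation":[0,0,30],"grip":50},{"rotation":[0,0,0],"translation":[0,0,60],"grip":50},{"rotation":[0,0,0],"translation":[0,0,90],"grip":50},{"rotation":[0,0,0],"translation":[0,0,110],"grip":50},{"rotation":[0,0,0],"translation":[0,0,120],"grip":50},{"rotation":[0,0,0],"translation":[0,0,120],"grip":50},{"rotation":[0,0,0],"translation":[0,0,120],"grip":50}]'
cat > e.py <<'E'
from h import *
from scipy.optimize import least_squares
np.set_printoptions(precision=4,suppress=True)
def fit(n,c,guess=(.622,-.003)):
    d=c[1];v,u=np.mgrid[0:420,0:560];uv=np.stack([u.ravel(),v.ravel()],1).astype(float)
    s=cv2.undistortPoints(uv[:,None],c[2],c[3])[:,0];r=np.c_[s,np.ones(len(s))]@c[4][:3,:3].T
    o=c[4][:3,3];P=o+r*d.ravel()[:,None];Q=o+r*((.06-o[2])/r[:,2])[:,None]
    near=np.linalg.norm(Q[:,:2]-guess,axis=1)<.065
    hole=(near&(P[:,2]<.054)&(d.ravel()>0)).reshape(420,560).astype(np.uint8)
    cs,_=cv2.findContours(hole,cv2.RETR_EXTERNAL,cv2.CHAIN_APPROX_NONE);k=max(cs,key=cv2.contourArea)[:,0]
    X=Q.reshape(420,560,3)[k[:,1],k[:,0],:2]
    f=least_squares(lambda p:np.hypot(*(X-p[:2]).T)-p[2],[*guess,.044],loss="soft_l1",f_scale=.002)
    top=near&(np.abs(P[:,2]-.06)<.008)&(np.linalg.norm(Q[:,:2]-guess,axis=1)>.05)
    print(n,"well",f.x,"resid",np.abs(f.fun).mean(),"top z",np.median(P[top,2]),len(k))
if __name__=="__main__":
    for n in("scene","side"): c=cam(n);fit(n,c)
    save("side1",c[0])
    import h
E
python3 e.py
```

```text
time: 5.4
ee_pos: [0.5788, 0.3169, 0.2051]
tcp_rot: [-179.9, 0.0, 90.0]
wrist_force: [-0.5, -0.3, -4.4]
opening: 0.0626
grasp_force: 43.3
scene well [ 0.6242 -0.0052  0.0397] resid 0.0015253641316735284 top z 0.061093162906516285 88
side well [0.6202 0.0023 0.0391] resid 0.001919829605589715 top z 0.05882053080177263 75
```

View pics/side1.png

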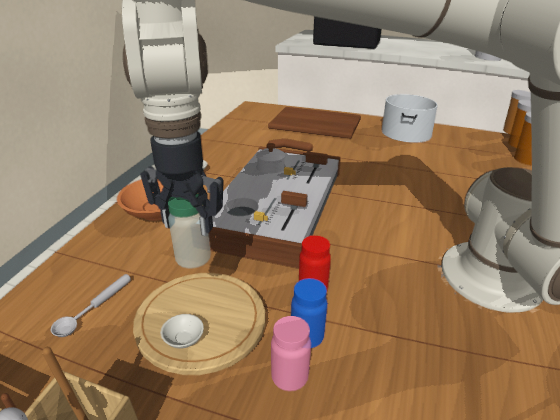

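The jar is held securely, with the lid at (188,208) in the side view, and the dish is undisturbed. Carrying it over the well, which I put at (0.621, -0.001).

```bash
python3 -m jog '[{"rotation":[0,0,0],"translation":[2,-10,5],"grip":50},{"rotation":[0,0,0],"translation":[5,-30,10],"grip":50},{"rotation":[0,0,0],"translation":[9,-60,10],"grip":50},{"rotation":[0,0,0],"translation":[13,-95,10],"grip":50},{"rotation":[0,0,0],"translation":[17,-130,10],"grip":50},{"rotation":[0,0,0],"translation":[22,-165,10],"grip":50},{"rotation":[0,0,0],"translation":[27,-200,10],"grip":50},{"rotation":[0,0,0],"translation":[32,-235,10],"grip":50},{"rotation":[0,0,0],"translation":[36,-268,10],"grip":50},{"rotation":[0,0,0],"translation":[40,-295,10],"grip":50},{"rotation":[0,0,0],"translation":[42,-310,5],"grip":50},{"rotation":[0,0,0],"translation":[42,-318,0],"grip":50},{"rotation":[0,0,0],"translation":[42,-318,-20],"grip":50},{"rotation":[0,0,0],"translation":[42,-318,-40],"grip":50},{"rotation":[0,0,0],"translation":[42,-318,-55],"grip":50},{"rotation":[0,0,0],"translation":[42,-318,-65],"grip":50},{"rotation":[0,0,0],"translation":[42,-318,-70],"grip":50},{"rotation":[0,0,0],"translation":[42,-318,-70],"grip":50},{"rotation":[0,0,0],"translation":[42,-318,-70],"grip":50}]'
cat > f.py <<'E'
from h import *
a=cam("scene");b=cam("side")
x=cv2.resize(a[0][150:300,190:340],(400,400));y=cv2.resize(b[0][120:270,170:320],(400,400))
save("hover",np.hstack([x,y]))
E
python3 f.py
```

```text
time: 7.4
ee_pos: [0.6212, -0.0009, 0.137]
tcp_rot: [179.9, 0.0, 90.0]
wrist_force: [0.8, 0.1, -2.8]
opening: 0.0629
grasp_force: 43.3
```

View pics/hover.png

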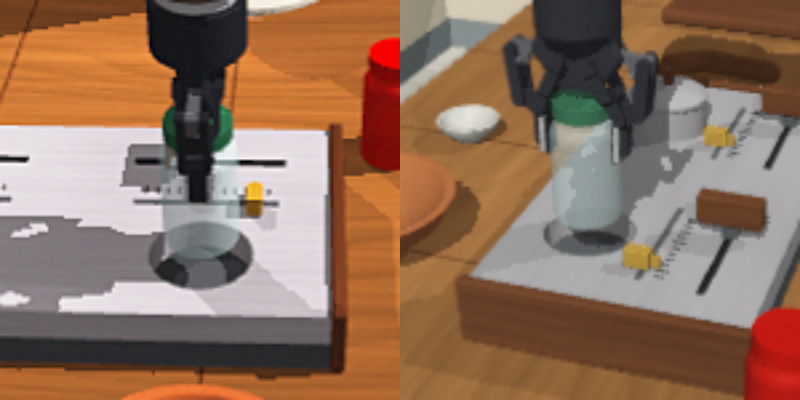

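The jar hangs centred over the empty well in both views (scene half: jar 201, well 201; side half: jar 587, well 590). Lowering.

```bash
python3 -m jog '[{"rotation":[0,0,0],"translation":[0,0,-10],"grip":50},{"rotation":[0,0,0],"translation":[0,0,-20],"grip":50},{"rotation":[0,0,0],"translation":[0,0,-29],"grip":50},{"rotation":[0,0,0],"translation":[0,0,-36],"grip":50},{"rotation":[0,0,0],"translation":[0,0,-39],"grip":50},{"rotation":[0,0,0],"translation":[0,0,-41],"grip":50},{"rotation":[0,0,0],"translation":[0,0,-42],"grip":50},{"rotation":[0,0,0],"translation":[0,0,-42],"grip":50},{"rotation":[0,0,0],"translation":[0,0,-42],"grip":50}]'
```

```text
time: 8.4
ee_pos: [0.6212, -0.001, 0.0947]
tcp_rot: [180.0, 0.0, 90.0]
wrist_force: [-0.5, -1.1, -3.1]
opening: 0.0625
grasp_force: 43.3
```

Not yet in contact (force is still the jar's weight), so I'll feel down in small steps.

```bash
python3 -m jog '[{"rotation":[0,0,0],"translation":[0,0,-1],"grip":50},{"rotation":[0,0,0],"translation":[0,0,-1],"grip":50},{"rotation":[0,0,0],"translation":[0,0,-1],"grip":50}]'; python3 -m jog '[{"rotation":[0,0,0],"translation":[0,0,-1],"grip":50},{"rotation":[0,0,0],"translation":[0,0,-1],"grip":50},{"rotation":[0,0,0],"translation":[0,0,-1],"grip":50}]'
```

```text
time: 8.7
ee_pos: [0.6212, -0.0011, 0.094]
tcp_rot: [179.9, 0.0, 90.0]
wrist_force: [-1.4, -0.4, 2.5]
opening: 0.0624
grasp_force: 43.8
time: 9.0
ee_pos: [0.6213, -0.0012, 0.094]
tcp_rot: [179.9, 0.0, 90.0]
wrist_force: [-2.8, -1.3, 8.9]
opening: 0.0631
grasp_force: 44.9
```

In contact. Releasing and rising.

```bash
python3 -m jog '[{"rotation":[0,0,0],"translation":[0,0,0],"grip":66},{"rotation":[0,0,0],"translation":[0,0,0],"grip":70},{"rotation":[0,0,0],"translation":[0,0,0],"grip":75},{"rotation":[0,0,0],"translation":[0,0,0],"grip":85},{"rotation":[0,0,0],"translation":[0,0,0],"grip":85},{"rotation":[0,0,0],"translation":[0,0,0],"grip":85},{"rotation":[0,0,0],"translation":[0,0,0],"grip":85}]'
python3 -m jog '[{"rotation":[0,0,0],"translation":[0,0,10],"grip":85},{"rotation":[0,0,0],"translation":[0,0,30],"grip":85},{"rotation":[0,0,0],"translation":[0,0,60],"grip":85},{"rotation":[0,0,0],"translation":[0,0,90],"grip":85},{"rotation":[0,0,0],"translation":[0,0,120],"grip":85},{"rotation":[0,0,0],"translation":[-20,0,135],"grip":85},{"rotation":[0,0,0],"translation":[-55,-15,140],"grip":85},{"rotation":[0,0,0],"translation":[-90,-45,140],"grip":85},{"rotation":[0,0,0],"translation":[-121,-80,140],"grip":85},{"rotation":[0,0,0],"translation":[-121,-110,140],"grip":85},{"rotation":[0,0,0],"translation":[-121,-120,140],"grip":85},{"rotation":[0,0,0],"translation":[-121,-120,140],"grip":85},{"rotation":[0,0,0],"translation":[-121,-120,140],"grip":85}]'
cat > g.py <<'E'
from h import *
np.set_printoptions(precision=4,suppress=True)
for n in("wrist","scene","side"):
    c=cam(n)
    if n=="wrist": save("w2",c[0])
    h=cv2.cvtColor(c[0],cv2.COLOR_RGB2HSV)
    for nm,lo,hi,zr in(("wood",(0,80,20),(15,255,140),(.085,.112)),("brass",(18,120,90),(32,255,255),(.062,.09)),("lid",(60,100,30),(90,255,200),(.14,.17))):
        m=cv2.inRange(h,lo,hi);ys,xs=np.nonzero(m)
        P=np.array([q for q in (bydepth((x,y),c) for x,y in zip(xs,ys)) if q is not None])
        k=(P[:,0]>.44)&(P[:,0]<(.7 if nm=="lid" else .6))&(P[:,1]>-.08)&(P[:,1]<.09)&(P[:,2]>zr[0])&(P[:,2]<zr[1])
        if k.sum()>3: Q=P[k]; print(n,nm,k.sum(),np.percentile(Q,3,axis=0),np.percentile(Q,97,axis=0),np.median(Q,axis=0))
    for t,z in dict(left_grip=.089,left_marker=.07).items():
        for m in spotter.mark_of(n,t)[:1]: print(n,t,round(m["confidence"],2),np.round(m["uv"],1),atz(m["uv"],z,c))
E
python3 g.py
```

```text
time: 9.7
ee_pos: [0.621, -0.001, 0.0922]
tcp_rot: [-180.0, 0.0, 90.0]
wrist_force: [0.2, 0.2, -0.3]
opening: 0.0851
grasp_force: 0.0
time: 11.0
ee_pos: [0.5003, -0.1205, 0.2324]
tcp_rot: [180.0, -0.0, 90.0]
wrist_force: [0.8, 0.7, -0.2]
opening: 0.0852
grasp_force: 0.0
wrist wood 1605 [ 0.4629 -0.045   0.1028] [ 0.5203 -0.0292  0.1049] [ 0.492  -0.0371  0.1043]
wrist brass 412 [0.5381 0.0312 0.0741] [0.5664 0.0417 0.0801] [0.5549 0.0365 0.0794]
wrist lid 6228 [ 0.5945 -0.0281  0.1525] [0.6435 0.0164 0.1569] [ 0.6185 -0.0041  0.1564]
wrist left_grip 0.72 [267.1  96.4] [ 0.4916 -0.0359  0.089 ]
wrist left_marker 0.89 [332.7   7.2] [0.5488 0.0391 0.07  ]
scene wood 125 [ 0.464  -0.0453  0.0977] [ 0.5233 -0.0286  0.1062] [ 0.4973 -0.0371  0.1047]
scene brass 53 [0.5421 0.0313 0.0649] [0.5689 0.0413 0.0802] [0.5646 0.0365 0.0787]
scene lid 431 [ 0.5988 -0.0283  0.1453] [0.6476 0.0194 0.1582] [ 0.6299 -0.0045  0.1568]
scene left_grip 0.73 [153.8 198.3] [ 0.4883 -0.2947  0.089 ]
scene left_marker 0.53 [284.7 220.6] [0.5402 0.0344 0.07  ]
side wood 241 [ 0.4623 -0.0409  0.0857] [ 0.5215 -0.0252  0.1033] [ 0.4926 -0.0277  0.0983]
side brass 97 [0.5387 0.0337 0.0642] [0.5678 0.0467 0.0781] [0.5544 0.0435 0.0726]
side lid 277 [ 0.5961 -0.0238  0.1437] [0.6435 0.025  0.1557] [0.6186 0.0078 0.1543]
side left_grip 0.77 [291.  197.3] [ 0.5007 -0.037   0.089 ]
side left_marker 0.69 [260.4 216. ] [0.5535 0.0395 0.07  ]
```

View pics/w2.png

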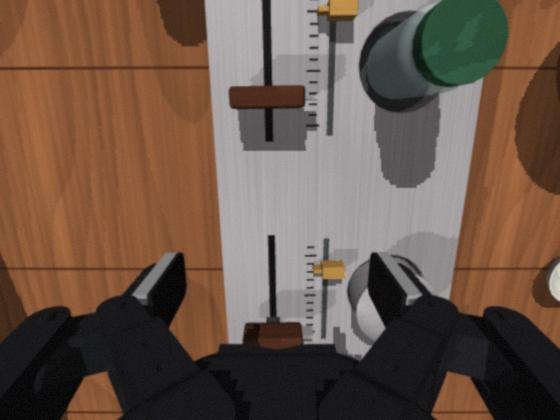

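The jar stands upright in the well (lid at (458,38), top at 0.156, which is correct for the disc). The bar is at (267,97) and the clip at (343,9). The bar has to move about +73 mm. I'll turn the fingers 90° so they close along y; first a joint check.

```bash
python3 -c "
from workcell import readout;o=readout.get_obs();print(o['q'],o['time'])"
```

```text
[-1.35682969e+01  1.17018258e-01  5.14376596e+00  9.50364941e+01
 -3.94338632e-04  7.64010046e+01] 11.45
```

```bash
python3 -m jog '[{"rotation":[0,0,8],"translation":[0,0,0],"grip":85},{"rotation":[0,0,16],"translation":[0,10,0],"grip":85},{"rotation":[0,0,24],"translation":[0,25,0],"grip":85},{"rotation":[0,0,32],"translation":[-5,40,0],"grip":85},{"rotation":[0,0,40],"translation":[-8,55,0],"grip":85},{"rotation":[0,0,48],"translation":[-12,70,0],"grip":85},{"rotation":[0,0,56],"translation":[-12,80,0],"grip":85},{"rotation":[0,0,64],"translation":[-12,83,0],"grip":85},{"rotation":[0,0,72],"translation":[-12,83,0],"grip":80},{"rotation":[0,0,80],"translation":[-12,83,-20],"grip":70},{"rotation":[0,0,87],"translation":[-12,83,-40],"grip":60},{"rotation":[0,0,91],"translation":[-12,83,-60],"grip":60},{"rotation":[0,0,91],"translation":[-12,83,-60],"grip":60},{"rotation":[0,0,91],"translation":[-12,83,-60],"grip":60},{"rotation":[0,0,91],"translation":[-12,83,-60],"grip":60}]'
cat > k.py <<'E'
from h import *
for n in("scene","side","wrist"):
    a=cam(n); print(n)
    if n=="wrist": w=cv2.resize(a[0],(400,300))
    elif n=="scene": x=cv2.resize(a[0][130:280,180:330],(400,300))
    else: y=cv2.resize(a[0][100:250,190:340],(400,300))
save("k0",np.vstack([np.hstack([x,y]),np.hstack([w,w*0])]))
E
python3 k.py
```

```text
time: 12.95
ee_pos: [0.4884, -0.038, 0.1736]
tcp_rot: [-180.0, 0.1, -179.1]
wrist_force: [0.5, -0.9, 0.1]
opening: 0.0598
grasp_force: 0.0
scene
side
wrist
```

View pics/k0.png

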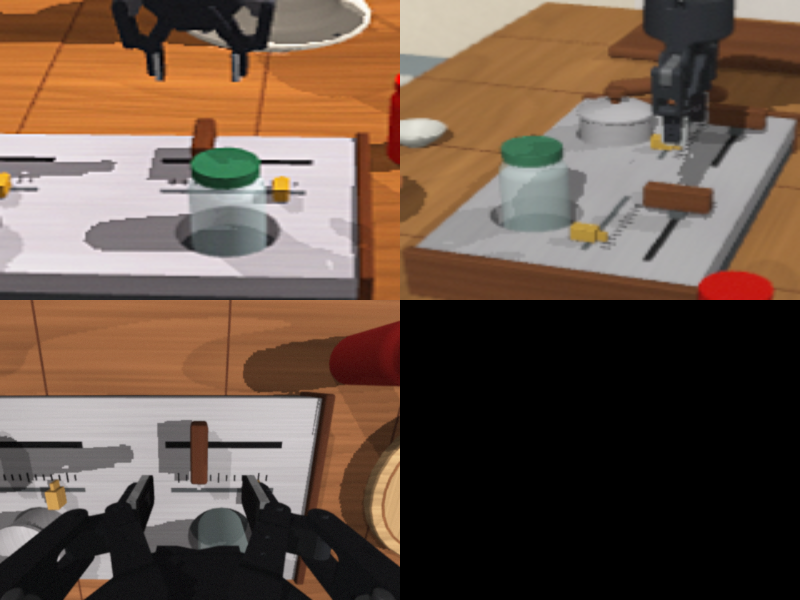

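The open fingers straddle the bar symmetrically and the jar stands upright in the well. Descending and gripping the bar.

```bash
python3 -m jog '[{"rotation":[0,0,0],"translation":[0,0,-20],"grip":60},{"rotation":[0,0,0],"translation":[0,0,-45],"grip":60},{"rotation":[0,0,0],"translation":[0,0,-70],"grip":60},{"rotation":[0,0,0],"translation":[0,0,-88],"grip":60},{"rotation":[0,0,0],"translation":[0,0,-97],"grip":60},{"rotation":[0,0,0],"translation":[0,0,-97],"grip":60},{"rotation":[0,0,0],"translation":[0,0,-97],"grip":60}]'
python3 -m jog '[{"rotation":[0,0,0],"translation":[0,0,0],"grip":40},{"rotation":[0,0,0],"translation":[0,0,0],"grip":30},{"rotation":[0,0,0],"translation":[0,0,0],"grip":20},{"rotation":[0,0,0],"translation":[0,0,0],"grip":12},{"rotation":[0,0,0],"translation":[0,0,0],"grip":12},{"rotation":[0,0,0],"translation":[0,0,0],"grip":12},{"rotation":[0,0,0],"translation":[0,0,0],"grip":12},{"rotation":[0,0,0],"translation":[0,0,0],"grip":12}]' 20
```

```text
time: 13.8
ee_pos: [0.4885, -0.038, 0.0763]
tcp_rot: [-180.0, 0.1, -179.0]
wrist_force: [0.0, 0.4, 0.1]
opening: 0.06
grasp_force: 0.0
time: 14.6
ee_pos: [0.4883, -0.0379, 0.0759]
tcp_rot: [180.0, 0.1, -179.0]
wrist_force: [0.1, 1.8, 6.2]
opening: 0.0178
grasp_force: 22.2
```

```bash
python3 -m jog '[{"rotation":[0,0,0],"translation":[0,5,0],"grip":12},{"rotation":[0,0,0],"translation":[0,14,0],"grip":12},{"rotation":[0,0,0],"translation":[0,26,0],"grip":12},{"rotation":[0,0,0],"translation":[-1,38,0],"grip":12},{"rotation":[0,0,0],"translation":[-1,50,0],"grip":12},{"rotation":[0,0,0],"translation":[-1,61,0],"grip":12},{"rotation":[0,0,0],"translation":[-1,69,0],"grip":12},{"rotation":[0,0,0],"translation":[-1,73,0],"grip":12},{"rotation":[0,0,0],"translation":[-1,73,0],"grip":12},{"rotation":[0,0,0],"translation":[-1,73,0],"grip":12}]'
python3 -m jog '[{"rotation":[0,0,0],"translation":[0,0,0],"grip":25},{"rotation":[0,0,0],"translation":[0,0,0],"grip":35},{"rotation":[0,0,0],"translation":[0,0,0],"grip":50},{"rotation":[0,0,0],"translation":[0,0,0],"grip":50},{"rotation":[0,0,0],"translation":[0,0,0],"grip":50},{"rotation":[0,0,0],"translation":[0,0,20],"grip":50},{"rotation":[0,0,0],"translation":[0,0,50],"grip":50},{"rotation":[0,0,0],"translation":[0,0,85],"grip":50},{"rotation":[0,0,0],"translation":[0,0,115],"grip":50},{"rotation":[0,0,0],"translation":[0,0,135],"grip":50},{"rotation":[0,0,0],"translation":[0,0,140],"grip":50},{"rotation":[0,0,0],"translation":[0,0,140],"grip":50},{"rotation":[0,0,0],"translation":[0,0,140],"grip":50}]'
python3 g.py
```

```text
time: 15.6
ee_pos: [0.4872, 0.0358, 0.0759]
tcp_rot: [179.9, 0.0, -179.0]
wrist_force: [-0.8, 2.6, 6.8]
opening: 0.0177
grasp_force: 22.4
time: 16.9
ee_pos: [0.4867, 0.035, 0.2139]
tcp_rot: [-180.0, -0.1, -179.0]
wrist_force: [0.6, 0.7, -1.0]
opening: 0.0498
grasp_force: 0.0
wrist wood 1471 [0.4587 0.0279 0.0978] [0.5181 0.0439 0.1049] [0.4866 0.0359 0.1043]
wrist brass 298 [0.5443 0.0317 0.0737] [0.5662 0.0436 0.0798] [0.5545 0.0376 0.0792]
wrist lid 136 [ 0.593  -0.0111  0.1429] [0.5967 0.0095 0.1498] [ 0.5936 -0.002   0.1457]
wrist left_grip 0.78 [276.8 198.9] [0.4896 0.0353 0.089 ]
wrist left_marker 0.88 [278.  248.6] [0.5464 0.0376 0.07  ]
scene wood 142 [0.4646 0.027  0.0874] [0.5224 0.0426 0.1062] [0.5047 0.0348 0.1043]
scene brass 56 [0.5337 0.0305 0.0629] [0.5688 0.0413 0.0812] [0.5627 0.0364 0.0778]
scene lid 427 [ 0.5989 -0.0278  0.1454] [0.6478 0.0195 0.1578] [ 0.6296 -0.0039  0.1568]
scene left_grip 0.78 [285.7 201.8] [0.49   0.0344 0.089 ]
scene left_marker 0.47 [286.2 223. ] [0.5493 0.0385 0.07  ]
side wood 272 [0.4611 0.0318 0.0854] [0.5199 0.0475 0.1034] [0.4899 0.0453 0.0987]
side brass 101 [0.5389 0.0339 0.0627] [0.5679 0.0459 0.0786] [0.5539 0.0435 0.0722]
side lid 279 [ 0.5958 -0.0242  0.1437] [0.6436 0.0254 0.1559] [0.6186 0.0088 0.1545]
side left_grip 0.56 [283.6 211.4] [0.4983 0.031  0.089 ]
side left_marker 0.49 [260.1 219.1] [0.5495 0.0523 0.07  ]
```

```bash
python3 - <<'E'
from h import *
np.set_printoptions(precision=4,suppress=True)
c=cam("wrist");p=c[0];save("fin",cv2.resize(p[150:290,200:360],(800,700))[:600])
# warmer yaw from black track slots (edge fits) seen at z=.06
g=cv2.cvtColor(p,cv2.COLOR_RGB2GRAY)
h=cv2.cvtColor(p,cv2.COLOR_RGB2HSV)
m=cv2.inRange(h,(0,80,20),(15,255,140));ys,xs=np.nonzero(m)
P=np.array([np.r_[q,x,y] for q,x,y in((bydepth((x,y),c),x,y) for x,y in zip(xs,ys)) if q is not None])
B=P[(P[:,2]>.1)&(P[:,2]<.11)&(P[:,0]>.45)&(P[:,0]<.53)&(P[:,1]>0)&(P[:,1]<.08)]
print("bar axis: y = a x +b", np.polyfit(*np.array([(x,(B[B[:,4]==r][:,1].min()+B[B[:,4]==r][:,1].max())/2) for r in np.unique(B[:,4]) for x in [B[B[:,4]==r][:,0].mean()]])[2:-2].T,1))
# end cheek edge/ far track: dark slot pixels
D=[]
for r,l in ((0,0),):
    ys,xs=np.nonzero(g<45)
    for x,y in zip(xs,ys):
        q=atz((x,y),.06,c)
        if .47<q[0]<.51 and -.09<q[1]<.02: D.append(q[:2])
D=np.array(D);print(len(D),"slot: x=a y+b",np.polyfit(D[:,1],D[:,0],1) if len(D) else None)
E
```

```text
bar axis: y = a x +b [0.0234 0.0246]
574 slot: x=a y+b [-0.0156  0.4913]
```

View pics/fin.png

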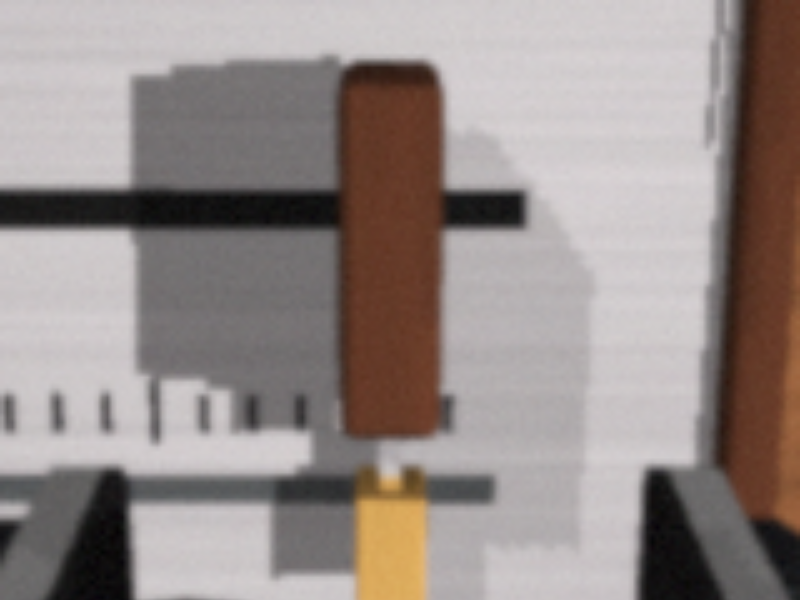

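The crop shows the pointer at (389,455) in line with the clip's centre (392,540), about 0.5 mm off. The jar is still standing released in the well and the arm is clear, so I'm handing in.

```bash
python3 -c "
from workcell import bot;print(bot.job_done())"
```

```text
the job is handed in; nothing more can be done
None
```

The job is handed in: the green-lidded jar stands upright and released on the disc in the left well, and that well's slider was then set to about 0.5 mm from its brass clip; the verdict wasn't shown.

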